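# Run the tap through the coat rack's square foot

## Task

Two cast feet of the day room's coat rack are on the table for re-threading, one square and one round, each with a tap and its cranked wrench standing in the boss. Work the tap in the square foot by its upright black grip: half a turn clockwise (seen from above), a quarter turn back to free the thread, then half a turn clockwise again, so that it ends three quarters of a turn on from where it started. Then let go, and leave the round foot's tap as it is.

Things in the scene. Friction and masses are not known exactly. Their poses are not given: they have to be found in the camera images.
- square_foot: Fixed steel plate 110 x 110 mm with a round boss, on a 130 mm square plywood base. Origin: table level, on the vertical axis of the tap that stands in the boss. The tap wrench on it has a flat arm (top 86 mm up) reaching 60 mm from the axis to the upright grip, a 44 x 26 mm hub (top 90 mm up) and a plain rod 75 mm out opposite. At the start the grip is on the foot's -x side. Any yaw.
- square_grip (a point): Point on the axis of the black upright grip of the square foot's wrench: a sleeve 16 mm across, 40 mm tall, spinning freely on its pin, so the hand need not turn while carrying it round. The sleeve spans 87 to 127 mm above the table, this point 109 mm. It circles 60 mm from the tap's axis and sinks 3 mm per clockwise turn.
- square_tap (a joint): Angle of the square foot's tap in rad: 0 at the start, growing clockwise seen from above (half a turn = 3.14). It stays where it is left and needs about 2 to 3 N sideways at the grip to turn. It can go about 1 rad back past the start and 6.2 rad forward.
- round_tap (a joint): Angle of the same tap and wrench in the other foot, a round steel disc 112 mm across on a like plywood base; 0 at the start, clockwise positive; to be left alone. It stands on the other side of the robot's x axis, at least 260 mm from the square foot, its wrench at any angle.
Things that resemble listed ones, but are neither listed nor needed, are in the scene too. What is shaped like the square_foot but red is not meant. Leave any red look-alike of the part that bears round_tap alone.

How it is judged:
By the outcome, as a careful person would: the job done as asked, in the order asked, and still so for the second after the job is handed in, with the robot touching nothing.
It also fails if it takes over 56 s, if anything falls off the work surface, if the arm or the gripper's body presses on something with over 40 N, if the wrist force passes 120 N, or if a joint passes its speed limit or range.

## Robot

A 7-joint arm with a two-finger parallel gripper is mounted at the origin on the work surface. World frame = base frame: x ahead of the robot, y to its left, z up, the work surface at z = 0. Lengths are in m, angles in rad, forces in N, time in s.
With the tool pointing down it reaches from about 0.425 to 0.8 m from the base axis. Payload 8.3 kg.
Tool frame: the origin (TCP) lies at the very end of the fingers, on their centre line; the grasp point (between the pads) lies 19 mm behind it; z points along the fingers, y is the line along which they close (so a half turn about z gives the same grasp; the last joint's range is limited). The gripper opens to 85 mm and grips with 20 to 120 N. Pads are 22 mm wide; open, the fingers measure 114 mm over their backs; the gripper's body (76 mm by 85 mm) begins 54 mm behind the grasp point. The pads swing forward as they close: fully open they stand 13 mm farther back than shut.
Start: joints at [1.277, 0.383, 0.016, 1.37, -0.006, 1.388, -0.046], TCP at [0.143, -0.608, 0.231] pointing down, gripper open.
Joint ranges: [-2.95, 2.95], [-0.25, 2.06], [-1.52, 1.56], [0.18, 2.33], [-1.44, 4.58], [0.02, 2.06], [-3.01, 3.01]. Speed limits (rad/s): [2.39, 2.39, 3.01, 3.01, 3.14, 3.14, 3.14].

## Interface

Orientations are given as a unit quaternion [w, x, y, z].
In Python, from rig import env gives the robot as it stands.
- The arm moves only by the shell command python3 -m crank 'ROWS' [OPENING] [FORCE]. ROWS is JSON, a list of rows, each an object with "linear": the shift along the world's x, y, z in cm, a list of three; "spin": the turn about the world's z in degrees. In form: [{"linear": [dx, dy, dz], "spin": spin}, ...]. A call has 1 to 10 rows; each row is the pose to reach, as a shift and turn from the pose commanded when the call began; what a row does not reach only later rows make up. A row lasts 1/12 s, in which the tool goes at most 41.7 mm and 7.16 degrees, less where a joint would pass 70% of its speed; a pose out of reach is approached as far as the arm can. A call with a gripper value outside its range is refused whole. OPENING is the finger opening in cm, from 0 to 8.54, set as the call begins (- or left out, the last holds). The fingers move at their own pace and stop on an object; FORCE is the grip in N (left out, the last holds). Time passes only in rows, so rows that repeat a pose let the fingers close. It gives the time, the measured TCP pose, the force, the opening and the grip force at its end, in the units of the state.
- env.get_obs(): the state, without advancing time (a new reading comes with each control period).
- env.capture(name): name is "side" or "top"; returns a dict with "frame" (480x640x3 uint8, blue, green, red), "depth" (480x640 float32, m along the optical axis (not along the pixel's ray), 0 where there is no reading), "K" (3x3 intrinsics, pixels), "eye" and "rotation" of the camera in the world. Camera axes: x right, y up, looking along -z (the intrinsics and any distortion apply to the point x, -y, -z); pixel columns grow to the right and rows downward; lengths in m; the calibration is good to about 2 mm. A picture is of the moment at which its call begins.
- env.hand_in(): hands the job in; it is judged then, once.
Trained networks look in a picture, given as the dict that the camera call returned (one of the last four; its "shot" number tells which), for a name from the list of things; names that differ only in an ending like _2 or _b are one class to them, and where a whole thing is asked for, a point or a joint stands for the part that bears it (a point fixed in the world has none). Each returns a list of dicts, best first, with "score" (0 to 1); they miss things now and then, are a little off and sometimes report something else, mostly with a low value. They report only what shows in the picture. A call takes as long as a camera call. They do not tell look-alikes from the thing itself.
- env.spot_in(target, picture): "rect" ([centre column, centre row, width, height] in pixels, round what is visible of it).
- env.mark_of(target, picture): "point" ([column, row] in pixels: a listed point, or the origin of a listed thing).
The state is a dict: "clock": time; "joint_positions": joint angles; "qd": joint speeds; "joint_torque": joint torques, N m; "ee_pos": TCP position; "eef_rot": TCP orientation; "wrist_force": force on the tool from outside, world axes, zero at the start; "ft_torque": the same for the moment, N m; "gripper_width": opening from 0.0 (shut) to 1.0 (fully open); "finger_force": force on a finger pad.
Only numpy, scipy, OpenCV 4.12 (cv2) and the standard library are available. Lean on these libraries where they do the work, as an engineer would, in place of code of your own. Each camera call takes 0.05 s, during which the arm holds its last target. There are 200 camera calls.

## Working session

There is one attempt and no reset: what is moved stays moved. The work goes in short steps, Python scripts to look and compute and a shell command to move; the robot and the scene stay as the last step left them, time stands still between calls to the robot, and variables do not carry over. Pictures are saved under pics/ and viewed, at most 10 in all, crops included, and the job is handed in when it is done.

```bash
mkdir -p pics; ls
cat > h.py <<'E'
import numpy as np, cv2
from rig import env
def world(p,uv,z=None,r=2):
    K=np.array(p["K"]);u,v=uv
    ray=np.array([(u-K[0,2])/K[0,0],-(v-K[1,2])/K[1,1],-1.])
    R=np.array(p["rotation"]);e=np.array(p["eye"])
    if R.shape!=(3,3): raise Exception(R.shape)
    d=R@ray
    if z is not None: return e+d*(z-e[2])/d[2]
    a=p["depth"][int(v)-r:int(v)+r+1,int(u)-r:int(u)+r+1];a=a[a>0]
    return e+d*np.median(a)
E
python3 - <<'E'
from h import *
o=env.get_obs();print(o["clock"],o["ee_pos"],o["eef_rot"],o["gripper_width"])
for n in ("top","side"):
    p=env.capture(n);cv2.imwrite(f"pics/{n}1.png",p["frame"])
    print(n,p["eye"],[k for k in p], p.get("dist"))
    for t in ("square_foot","square_grip","round_tap"):
        for d in env.mark_of(t,p)[:4]:
            print(t,d["score"],d["point"],world(p,d["point"],0.109 if t=="square_grip" else 0).round(3))
        for d in env.spot_in(t,p)[:4]: print("  rect",d["score"],np.round(d["rect"]))
E
```

```text
pics
0.0 [ 0.14287482 -0.60792881  0.23026543] [-9.88137391e-04  9.93347827e-01  1.15148172e-01 -1.31665272e-04] 0.9997392396462285
top [ 0.33940143 -0.01217954  1.07418274] ['frame', 'depth', 'K', 'eye', 'rotation', 'shot'] NoneTraceback (most recent call last):
  File "<stdin>", line 8, in <module>
  File "h.py", line 7, in world
    if R.shape!=(3,3): raise Exception(R.shape)
                       ^^^^^^^^^^^^^^^^^^^^^^^^
Exception: (4,)
```

Rotation is a quaternion (w, x, y, z).

```bash
python3 - <<'E'
s=open('h.py').read().replace('if R.shape!=(3,3): raise Exception(R.shape)','R=Rot.from_quat(R[[1,2,3,0]]).as_matrix()').replace('import env\n','import env\nfrom scipy.spatial.transform import Rotation as Rot\n')
open('h.py','w').write(s)
E
python3 - <<'E'
from h import *
for n in ("top","side"):
    p=env.capture(n);cv2.imwrite(f"pics/{n}2.png",p["frame"])
    print(n,p["eye"],p["K"])
    for t in ("square_foot","square_grip","round_tap"):
        for d in env.mark_of(t,p)[:4]:
            print(t,d["score"],d["point"],world(p,d["point"],0.109 if t=="square_grip" else 0).round(3))
        for d in env.spot_in(t,p)[:4]: print("  rect",d["score"],np.round(d["rect"]))
E
```

```text
top [ 0.33940143 -0.01217954  1.07418274] [[500.81953919   0.         319.29562032]
 [  0.         500.81953919 235.44943657]
 [  0.           0.           1.        ]]
square_foot 0.91 [326.3, 255.8] [ 0.384 -0.05   0.   ]
square_foot 0.9 [228.6, 196.6] [0.517 0.158 0.   ]
  rect 0.79 [228. 197.  88.  82.]
  rect 0.74 [325. 255.  82.  81.]
  rect 0.39 [222. 192.  46.  62.]
square_grip 0.57 [202.2, 164.2] [0.564 0.191 0.109]
  rect 0.57 [202. 165.  12.  10.]Traceback (most recent call last):
  File "<stdin>", line 6, in <module>
ValueError: it knows: square_foot, square_grip
```

View pics/top2.png

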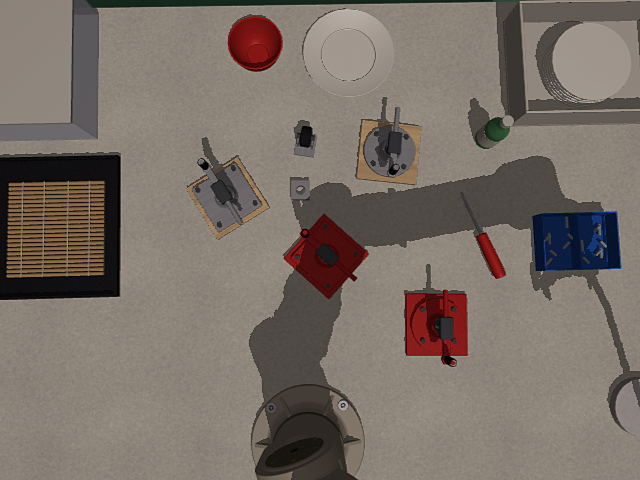

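The top view shows the square foot at (228,197), with its grip at about (202,163), up-left of the hub. The round foot is at (390,150). The red look-alikes are at (326,255) and (436,323). Next I'll refine with depth and the side view.

Run:
```python
from h import *
for n in ("top","side"):
    p=env.capture(n);cv2.imwrite(f"pics/{n}3.png",p["frame"])
    print(n,p["eye"])
    for t in ("square_foot","square_grip"):
        for d in env.mark_of(t,p)[:4]:
            print(t,d["score"],d["point"],world(p,d["point"],0.109 if t=="square_grip" else 0).round(3))
    # points from depth near the foot, by height
    K=p["K"];v,u=np.mgrid[0:480,0:640];D=p["depth"]
    q=np.array(p["rotation"]);R=Rot.from_quat(q[[1,2,3,0]]).as_matrix()
    P=np.stack([(u-K[0][2])/K[0][0]*D,-(v-K[1][2])/K[1][1]*D,-D],-1)@R.T+p["eye"]
    P=P[D>0]
    m=(np.hypot(P[:,0]-.517,P[:,1]-.158)<.1)
    Q=P[m]
    for lo,hi in((.098,.14),(.075,.095),(.03,.075),(.006,.03)):
        s=Q[(Q[:,2]>lo)&(Q[:,2]<hi)]
        if len(s): print(lo,hi,len(s),s.mean(0).round(4),s.min(0).round(3),s.max(0).round(3))
    s=Q[(Q[:,2]>.118)]
    print("gtop",len(s),s.mean(0) if len(s) else 0)
    s=Q[(Q[:,2]>.006)&(Q[:,2]<.03)]
    print("plate rect",cv2.minAreaRect(s[:,:2].astype(np.float32)))
    hi=P[(P[:,0]>.3)&(P[:,0]<.8)&(np.abs(P[:,1])<.35)&(P[:,2]>.05)]
```

```text
top [ 0.33940143 -0.01217954  1.07418274]
square_foot 0.86 [326.9, 255.2] [ 0.385 -0.051  0.   ]
square_foot 0.62 [228.6, 196.6] [0.517 0.158 0.   ]
square_grip 0.38 [201.0, 163.5] [0.565 0.193 0.109]
square_grip 0.36 [304.7, 232.4] [ 0.426 -0.006  0.109]
0.098 0.14 74 [0.5625 0.1874 0.1197] [0.557 0.181 0.098] [0.572 0.198 0.131]
0.075 0.095 563 [0.5112 0.1571 0.0871] [0.448 0.117 0.075] [0.577 0.198 0.095]
0.03 0.075 80 [0.5084 0.1525 0.0446] [0.448 0.138 0.03 ] [0.532 0.223 0.075]
0.006 0.03 3083 [0.5104 0.1562 0.0188] [0.427 0.068 0.006] [0.601 0.253 0.03 ]
gtop 51 [0.5635732  0.18816887 0.12523181]
plate rect ((0.5126192569732666, 0.16010034084320068), (0.14757511019706726, 0.173150897026062), 40.262001037597656)
side [0.30962732 0.93243338 0.6434441 ]
square_foot 0.85 [336.9, 273.1] [ 0.384 -0.051  0.   ]
square_foot 0.75 [255.8, 328.6] [0.518 0.155 0.   ]
square_grip 0.54 [220.7, 290.2] [0.565 0.192 0.109]
square_grip 0.42 [316.5, 237.0] [ 0.424 -0.012  0.109]
0.098 0.14 145 [0.563  0.195  0.1136] [0.556 0.184 0.098] [0.572 0.201 0.128]
0.075 0.095 748 [0.5164 0.1671 0.0841] [0.447 0.12  0.075] [0.575 0.202 0.095]
0.03 0.075 422 [0.5103 0.1713 0.0493] [0.461 0.13  0.03 ] [0.558 0.194 0.075]
0.006 0.03 2906 [0.509  0.1792 0.0176] [0.425 0.075 0.006] [0.6   0.249 0.03 ]
gtop 55 [0.5629193  0.19359942 0.12311023]
plate rect ((0.5132143497467041, 0.15950176119804382), (0.13157300651073456, 0.13526229560375214), 30.68294906616211)
```

View pics/side3.png

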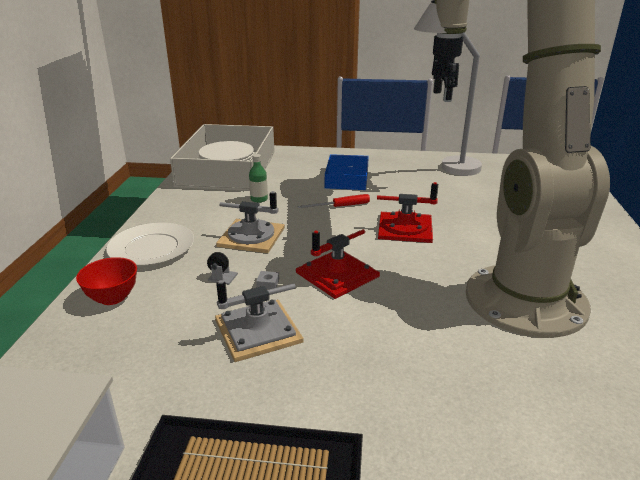

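The side view agrees: the grip is at pixel (221,290), with the square foot in the foreground. That puts the grip at about (0.565, 0.191) and the tap axis at about (0.517, 0.157), so the grip bearing is about 36°. I'll approach around the base.

```bash
python3 -m crank '[{"linear":[34,21,0],"spin":0},{"linear":[34,21,0],"spin":0},{"linear":[34,21,0],"spin":0},{"linear":[34,21,0],"spin":0},{"linear":[34,21,0],"spin":0},{"linear":[34,21,0],"spin":0},{"linear":[34,21,0],"spin":0},{"linear":[34,21,0],"spin":0},{"linear":[34,21,0],"spin":0},{"linear":[34,21,0],"spin":0}]' 5
python3 -m crank '[{"linear":[8,58.9,-4],"spin":0},{"linear":[8,58.9,-4],"spin":0},{"linear":[8,58.9,-4],"spin":0},{"linear":[8,58.9,-4],"spin":0},{"linear":[8,58.9,-4],"spin":0},{"linear":[8,58.9,-4],"spin":0},{"linear":[8,58.9,-4],"spin":0},{"linear":[8,58.9,-4],"spin":0},{"linear":[8,58.9,-4],"spin":0},{"linear":[8,58.9,-4],"spin":0}]'; python3 -c "
from h import *
o=env.get_obs();print(o['ee_pos'],o['eef_rot'],o['joint_positions'],o['wrist_force'])"
```

```text
clock: 1.48
ee_pos: [0.4874, -0.3939, 0.2314]
eef_rot: [-0.001, 0.993, 0.118, 0.001]
wrist_force: [0.9, 1.2, 0.5]
gripper_width: 0.586
finger_force: 0.0
clock: 2.32
ee_pos: [0.5389, 0.0154, 0.2036]
eef_rot: [0.0, 0.993, 0.115, 0.0]
wrist_force: [0.7, -0.4, 0.7]
gripper_width: 0.586
finger_force: 0.0
[0.53893724 0.01544448 0.20359744] [1.39941495e-04 9.93365039e-01 1.15002932e-01 4.52247321e-04] [ 0.26499892  0.24153127 -0.41763186  1.63625696  0.10162505  1.28436545
 -1.51081659] [ 0.72961531 -0.41545102  0.68133796]
```

```bash
python3 -m crank '[{"linear":[2.6,17.6,-4],"spin":0},{"linear":[2.6,17.6,-4],"spin":0},{"linear":[2.6,17.6,-4],"spin":0},{"linear":[2.6,17.6,-4],"spin":0},{"linear":[2.6,17.6,-4],"spin":0},{"linear":[2.6,17.6,-4],"spin":0},{"linear":[2.6,17.6,-4],"spin":0},{"linear":[2.6,17.6,-4],"spin":0}]'
python3 - <<'E'
from h import *
from h import env
print(env.get_obs()["joint_positions"].round(2))
for n in ("top","side"):
    p=env.capture(n)
    if n=="side": cv2.imwrite("pics/side4.png",cv2.resize(p["frame"][180:400,130:400],None,fx=2.5,fy=2.5))
    for t in ("square_foot","square_grip"):
        for d in env.mark_of(t,p)[:3]:
            print(n,t,d["score"],d["point"],world(p,d["point"],0.109 if t=="square_grip" else 0).round(3))
E
```

```text
clock: 2.98
ee_pos: [0.5653, 0.1884, 0.1633]
eef_rot: [0.0, 0.993, 0.115, 0.0]
wrist_force: [-0.4, -1.3, -0.7]
gripper_width: 0.587
finger_force: 0.0
[-0.01  0.4  -0.49  1.54  0.2   1.25 -1.86]
top square_foot 0.91 [228.0, 195.2] [0.52  0.159 0.   ]
top square_foot 0.75 [326.3, 258.7] [ 0.377 -0.05   0.   ]
top square_grip 0.45 [304.0, 233.4] [ 0.424 -0.004  0.109]
side square_foot 0.98 [337.0, 271.4] [ 0.384 -0.058  0.   ]
side square_foot 0.62 [255.6, 329.9] [0.518 0.159 0.   ]
side square_grip 0.65 [221.5, 289.1] [0.565 0.189 0.109]
side square_grip 0.62 [316.8, 238.6] [ 0.422 -0.006  0.109]
```

View pics/side4.png

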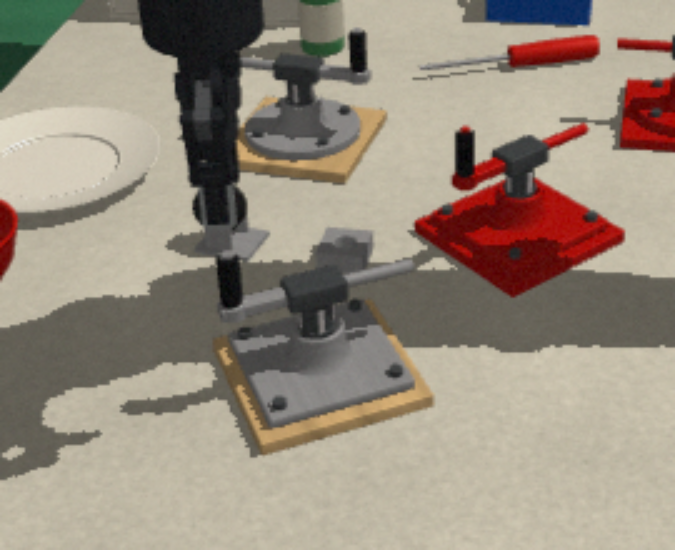

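The fingers are just above the sleeve (sleeve top at about (229,257) in the crop). To check alignment I'll project the TCP into the images.

```bash
cat >> h.py <<'E'
def proj(p,X):
    q=np.array(p["rotation"]);c=Rot.from_quat(q[[1,2,3,0]]).as_matrix().T@(np.array(X)-p["eye"]);K=p["K"]
    return np.array([K[0][2]+K[0][0]*c[0]/-c[2],K[1][2]+K[1][1]*-c[1]/-c[2]])
E
python3 - <<'E'
from h import *
o=env.get_obs();e=np.array(o["ee_pos"]);p=env.capture("side")
im=p["frame"].copy()[180:330,170:320];im=cv2.resize(im,None,fx=4,fy=4)
for X in (e,e+[0,0,.05],e*[1,1,0]+[0,0,.127],e*[1,1,0]+[0,0,.087]):
    u=proj(p,X);print(X,u);cv2.circle(im,tuple(int(a) for a in (u-[170,180])*4),3,(0,255,255),-1)
cv2.imwrite("pics/s5.png",cv2.convertScaleAbs(im,alpha=1.6,beta=30))
E
```

```text
[0.5652935  0.18849001 0.16366689] [218.36982244 262.15435799]
[0.5652935  0.18849001 0.21366689] [215.54324374 236.14545552]
[0.5652935  0.18849001 0.127     ] [220.34681229 280.34572698]
[0.5652935  0.18849001 0.087     ] [222.41714053 299.39595379]
```

View pics/s5.png

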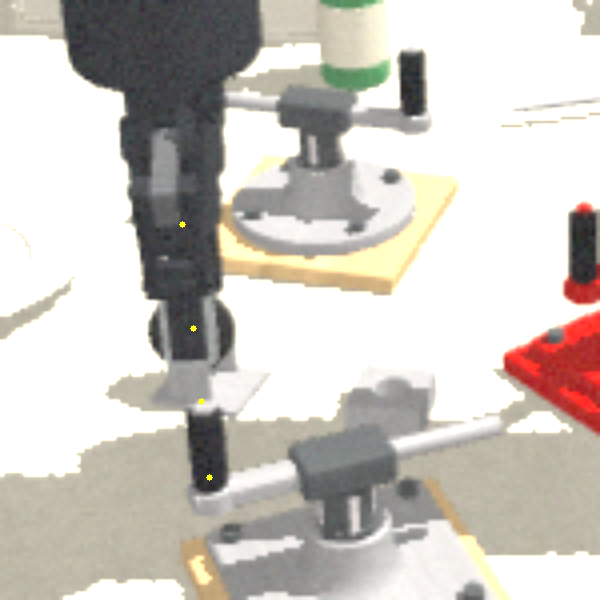

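Aligned: the projected TCP axis falls on the sleeve, so only about 2 mm more in y. Descend and close.

```bash
python3 -m crank '[{"linear":[0,0.2,-3],"spin":0},{"linear":[0,0.2,-5],"spin":0},{"linear":[0,0.2,-6],"spin":0},{"linear":[0,0.2,-6.9],"spin":0},{"linear":[0,0.2,-6.9],"spin":0},{"linear":[0,0.2,-6.9],"spin":0}]'
python3 -m crank '[{"linear":[0,0,0],"spin":0},{"linear":[0,0,0],"spin":0},{"linear":[0,0,0],"spin":0},{"linear":[0,0,0],"spin":0},{"linear":[0,0,0],"spin":0},{"linear":[0,0,0],"spin":0},{"linear":[0,0,0],"spin":0},{"linear":[0,0,0],"spin":0}]' 0 50
```

```text
clock: 3.83
ee_pos: [0.5652, 0.1915, 0.0947]
eef_rot: [-0.0, 0.993, 0.115, 0.0]
wrist_force: [0.4, -0.2, 2.1]
gripper_width: 0.587
finger_force: 0.0
clock: 4.5
ee_pos: [0.5658, 0.1916, 0.0953]
eef_rot: [-0.0, 0.993, 0.115, 0.001]
wrist_force: [1.1, -2.0, 5.4]
gripper_width: 0.166
finger_force: 48.9
```

Run:
```python
import numpy as np
for a in range(9,181,9):
    t=np.radians(35.2);b=t-np.radians(a);print(a,np.round([6*(np.cos(b)-np.cos(t)),6*(np.sin(b)-np.sin(t)),-.3*a/360],2).tolist())
```

```text
9 [0.48, -0.81, -0.01]
18 [0.83, -1.68, -0.01]
27 [1.04, -2.6, -0.02]
36 [1.1, -3.54, -0.03]
45 [1.01, -4.48, -0.04]
54 [0.78, -5.39, -0.04]
63 [0.4, -6.26, -0.05]
72 [-0.1, -7.05, -0.06]
81 [-0.72, -7.76, -0.07]
90 [-1.44, -8.36, -0.08]
99 [-2.25, -8.84, -0.08]
108 [-3.13, -9.19, -0.09]
117 [-4.05, -9.4, -0.1]
126 [-4.99, -9.46, -0.1]
135 [-5.92, -9.37, -0.11]
144 [-6.84, -9.14, -0.12]
153 [-7.7, -8.77, -0.13]
162 [-8.5, -8.26, -0.14]
171 [-9.2, -7.64, -0.14]
180 [-9.81, -6.92, -0.15]
```

```bash
python3 -m crank '[{"linear":[0.48,-0.81,-0.01],"spin":0},{"linear":[0.83,-1.68,-0.01],"spin":0},{"linear":[1.04,-2.6,-0.02],"spin":0},{"linear":[1.1,-3.54,-0.03],"spin":0},{"linear":[1.01,-4.48,-0.04],"spin":0},{"linear":[0.78,-5.39,-0.04],"spin":0},{"linear":[0.4,-6.26,-0.05],"spin":0},{"linear":[-0.1,-7.05,-0.06],"spin":0},{"linear":[-0.72,-7.76,-0.07],"spin":0},{"linear":[-1.44,-8.36,-0.08],"spin":0}]'
python3 - <<'E'
from h import *
p=env.capture("top");cv2.imwrite("pics/t6.png",cv2.resize(p["frame"][120:280,150:350],None,fx=3,fy=3))
o=env.get_obs();print(o["ee_pos"],o["wrist_force"],o["joint_positions"].round(2))
E
```

```text
clock: 5.33
ee_pos: [0.5505, 0.1102, 0.0944]
eef_rot: [-0.002, 0.993, 0.116, 0.001]
wrist_force: [-1.0, 6.0, 4.7]
gripper_width: 0.17
finger_force: 48.9
[0.54923853 0.10907336 0.09415508] [-3.10576958  4.55551087  6.68839762] [ 0.12  0.39 -0.46  1.71  0.19  1.08 -1.74]
```

View pics/t6.png

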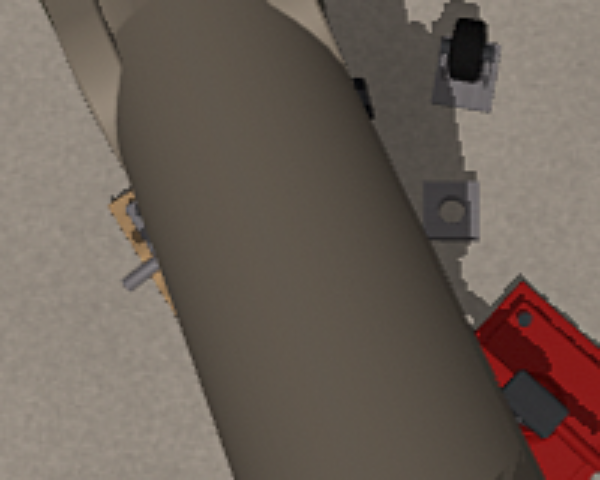

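The arm hides most of it, but the rod now shows at crop (140,272), so the wrench is turning with the hand and forces are low. Continue to the half turn.

```bash
python3 -m crank '[{"linear":[-0.81,-0.48,0],"spin":0},{"linear":[-1.69,-0.83,-0.01],"spin":0},{"linear":[-2.61,-1.04,-0.02],"spin":0},{"linear":[-3.55,-1.1,-0.02],"spin":0},{"linear":[-4.48,-1.01,-0.03],"spin":0},{"linear":[-5.4,-0.78,-0.04],"spin":0},{"linear":[-6.26,-0.41,-0.05],"spin":0},{"linear":[-7.06,0.1,-0.06],"spin":0},{"linear":[-7.76,0.72,-0.06],"spin":0},{"linear":[-8.37,1.44,-0.07],"spin":0}]'
python3 -m crank '[{"linear":[0,0,0],"spin":0},{"linear":[0,0,0],"spin":0},{"linear":[0,0,0],"spin":0}]'
python3 - <<'E'
from h import *
p=env.capture("side");cv2.imwrite("pics/s7.png",cv2.resize(p["frame"][180:380,170:370],None,fx=3,fy=3))
# fit: rod direction from depth
for n in ("side","top"):
    p=env.capture(n)
    for t in ("square_grip","square_foot"):
        for d in env.mark_of(t,p)[:3]: print(n,t,d["score"],world(p,d["point"],.107 if t=="square_grip" else 0).round(3))
E
```

```text
clock: 6.22
ee_pos: [0.4671, 0.1216, 0.0937]
eef_rot: [0.001, 0.993, 0.115, 0.001]
wrist_force: [1.2, -2.8, 9.1]
gripper_width: 0.167
finger_force: 49.5
clock: 6.47
ee_pos: [0.4664, 0.1226, 0.0936]
eef_rot: [0.0, 0.993, 0.115, 0.0]
wrist_force: [-3.1, 0.8, 12.5]
gripper_width: 0.173
finger_force: 49.8
side square_grip 0.71 [ 0.424 -0.007  0.107]
side square_foot 0.86 [ 0.388 -0.058  0.   ]
side square_foot 0.81 [0.519 0.161 0.   ]
top square_grip 0.41 [ 0.426 -0.     0.107]
top square_foot 0.65 [ 0.384 -0.05   0.   ]
```

View pics/s7.png

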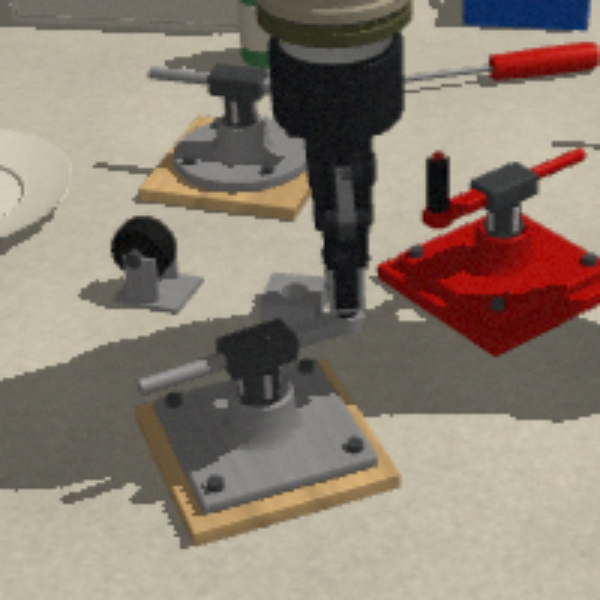

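The wrench is half a turn on: the rod is now at the left (140,385) and the grip at the right (348,320). Now a quarter back.

```bash
python3 -m crank '[{"linear":[0.61,-0.72,0.01],"spin":0},{"linear":[1.31,-1.34,0.02],"spin":0},{"linear":[2.11,-1.85,0.03],"spin":0},{"linear":[2.97,-2.22,0.04],"spin":0},{"linear":[3.89,-2.45,0.05],"spin":0},{"linear":[4.82,-2.54,0.06],"spin":0},{"linear":[5.76,-2.48,0.07],"spin":0},{"linear":[6.68,-2.27,0.07],"spin":0},{"linear":[7.56,-1.92,0.08],"spin":0},{"linear":[8.37,-1.44,0.09],"spin":0}]'
python3 -m crank '[{"linear":[0,0,0],"spin":0},{"linear":[0,0,0],"spin":0},{"linear":[0,0,0],"spin":0}]'
python3 - <<'E'
import numpy as np
t=np.radians(35.2-180)
for a in range(9,91,9):
    b=t-np.radians(a);print(a,np.round([6*(np.cos(b)-np.cos(t)),6*(np.sin(b)-np.sin(t)),-.3*a/360],2).tolist())
E
```

```text
clock: 7.65
ee_pos: [0.5494, 0.1091, 0.094]
eef_rot: [-0.0, 0.993, 0.116, -0.001]
wrist_force: [-6.1, 2.4, 10.6]
gripper_width: 0.17
finger_force: 49.7
clock: 7.9
ee_pos: [0.5499, 0.1099, 0.0942]
eef_rot: [-0.001, 0.993, 0.116, -0.0]
wrist_force: [-0.7, 4.4, 7.6]
gripper_width: 0.172
finger_force: 49.5
9 [-0.48, 0.81, -0.01]
18 [-0.83, 1.68, -0.01]
27 [-1.04, 2.6, -0.02]
36 [-1.1, 3.54, -0.03]
45 [-1.01, 4.48, -0.04]
54 [-0.78, 5.39, -0.04]
63 [-0.4, 6.26, -0.05]
72 [0.1, 7.05, -0.06]
81 [0.72, 7.76, -0.07]
90 [1.44, 8.36, -0.08]
```

```bash
python3 -m crank '[{"linear":[-0.81,-0.48,0],"spin":0},{"linear":[-1.69,-0.83,-0.01],"spin":0},{"linear":[-2.61,-1.04,-0.02],"spin":0},{"linear":[-3.55,-1.1,-0.02],"spin":0},{"linear":[-4.48,-1.01,-0.03],"spin":0},{"linear":[-5.4,-0.78,-0.04],"spin":0},{"linear":[-6.26,-0.41,-0.05],"spin":0},{"linear":[-7.06,0.1,-0.05],"spin":0},{"linear":[-7.76,0.72,-0.05],"spin":0},{"linear":[-8.37,1.44,-0.05],"spin":0}]'
python3 -m crank '[{"linear":[-0.48,0.81,-0.01],"spin":0},{"linear":[-0.83,1.68,-0.01],"spin":0},{"linear":[-1.04,2.6,-0.02],"spin":0},{"linear":[-1.1,3.54,-0.03],"spin":0},{"linear":[-1.01,4.48,-0.04],"spin":0},{"linear":[-0.78,5.39,-0.04],"spin":0},{"linear":[-0.4,6.26,-0.05],"spin":0},{"linear":[0.1,7.05,-0.06],"spin":0},{"linear":[0.72,7.76,-0.07],"spin":0},{"linear":[1.44,8.36,-0.08],"spin":0}]'
python3 -m crank '[{"linear":[0,0,0],"spin":0},{"linear":[0,0,0],"spin":0},{"linear":[0,0,0],"spin":0}]'
```

```text
clock: 8.73
ee_pos: [0.4668, 0.1219, 0.0938]
eef_rot: [0.001, 0.993, 0.115, 0.001]
wrist_force: [2.3, -1.8, 6.7]
gripper_width: 0.173
finger_force: 49.3
clock: 9.57
ee_pos: [0.4792, 0.2082, 0.0931]
eef_rot: [-0.0, 0.993, 0.117, -0.001]
wrist_force: [-6.5, 4.6, 13.4]
gripper_width: 0.171
finger_force: 50.1
clock: 9.82
ee_pos: [0.4802, 0.2087, 0.0933]
eef_rot: [-0.001, 0.993, 0.116, 0.0]
wrist_force: [-2.5, 6.3, 9.6]
gripper_width: 0.168
finger_force: 49.7
```

Three quarters on (about 270° from the measured poses). Release, lift and check.

```bash
python3 -m crank '[{"linear":[0,0,0],"spin":0},{"linear":[0,0,0],"spin":0},{"linear":[0,0,0],"spin":0},{"linear":[0,0,0],"spin":0},{"linear":[0,0,0],"spin":0},{"linear":[0,0,0],"spin":0}]' 5
python3 -m crank '[{"linear":[0,0,2],"spin":0},{"linear":[0,0,4],"spin":0},{"linear":[0,0,8],"spin":0},{"linear":[0,0,12],"spin":0},{"linear":[0,0,14],"spin":0},{"linear":[0,0,14],"spin":0},{"linear":[-2,12,16],"spin":0},{"linear":[-2,12,16],"spin":0},{"linear":[-2,12,16],"spin":0},{"linear":[-2,12,16],"spin":0}]'
python3 - <<'E'
from h import *
for n in ("top","side"):
    p=env.capture(n)
    if n=="side":cv2.imwrite("pics/s8.png",cv2.resize(p["frame"][170:390,150:410],None,fx=2.5,fy=2.5))
    for d in env.mark_of("square_grip",p)[:4]:
        w=world(p,d["point"],.107);print(n,d["score"],w.round(3),np.degrees(np.arctan2(w[1]-.157,w[0]-.5165)))
E
```

```text
clock: 10.32
ee_pos: [0.481, 0.2055, 0.0921]
eef_rot: [0.0, 0.993, 0.115, -0.0]
wrist_force: [0.5, -0.1, -0.1]
gripper_width: 0.588
finger_force: 0.0
clock: 11.15
ee_pos: [0.4569, 0.3347, 0.2533]
eef_rot: [-0.003, 0.993, 0.12, -0.0]
wrist_force: [-1.9, 0.1, 0.0]
gripper_width: 0.584
finger_force: 0.0
top 0.59 [0.478 0.209 0.107] 125.968500141092
top 0.46 [ 0.421 -0.004  0.107] -120.6066844408208
side 0.44 [0.481 0.206 0.107] 125.95033461963568
side 0.44 [ 0.423 -0.007  0.107] -119.83366818446652
```

View pics/s8.png

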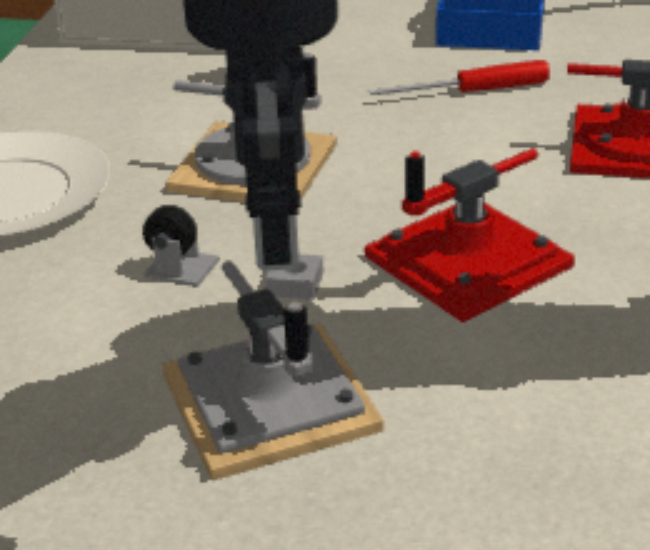

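The grip stands at crop (296,330), toward the camera, at a bearing of about 126°, so the tap is about 270° on. The hand is clear. Settle and hand in.

```bash
python3 -m crank '[{"linear":[0,0,0],"spin":0},{"linear":[0,0,0],"spin":0},{"linear":[0,0,0],"spin":0}]'; python3 -c "
from rig import env
print(env.hand_in())"
```

```text
clock: 11.6
ee_pos: [0.4618, 0.3248, 0.2523]
eef_rot: [0.0, 0.993, 0.114, 0.0]
wrist_force: [-0.1, 0.6, -0.1]
gripper_width: 0.586
finger_force: 0.0
the job is handed in; nothing more can be done
None
```

I worked the square foot's tap half a turn clockwise, a quarter back and half a turn clockwise again. By the cameras it ended about 270° on from the start; I then let go, didn't touch the round foot's tap, and handed in at about 12 s (no verdict was returned).

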